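# Set the flow on a bench manifold

## Robot

A 7-joint arm with a two-finger parallel gripper is mounted at the origin on a cart in front of the work surface, level with it; the furniture and walls round the work are solid. World frame = base frame: x ahead of the robot, y to its left, z up, the work surface at z = 0. Lengths are in m, angles in degrees, forces in N, time in s.
With the tool pointing down it reaches from about 0.425 to 0.875 m from the base axis. Payload 4.7 kg.
Tool frame: the origin (TCP) lies midway between the tips of the shut fingers; the grasp point (between the pads) lies 19 mm behind it; z points along the fingers, y is the direction in which the jaws open and shut (so a half turn about z gives the same grasp; the last joint's range is limited). The gripper opens to 87 mm and grips with 3 to 60 N. Pads are 19 mm wide; open, the fingers measure 117 mm over their backs; the gripper's body (75 mm by 190 mm) begins 51 mm behind the grasp point.
Start: joints at [-65.598, 18.392, -4.016, 83.108, 1.295, 78.541, -3.26], TCP at [0.26, 0.596, 0.223] pointing down, gripper open.
Joint ranges: [-163.93, 163.93], [-17.29, 119.83], [-79.2, 71.16], [3.27, 140.29], [-89.18, 269.18], [5.43, 117.66], [-154.24, 154.24]. Speed limits (degrees/s): [147.25, 147.25, 180, 180, 180, 180, 180].

## Interface

Orientations are given as [roll, pitch, yaw] about the fixed x, y, z axes, in that order (R = Rz(yaw) Ry(pitch) Rx(roll)).
In Python, from cell import env gives the robot as it stands. The module is installed in compiled form; this text tells all that it offers.
- The arm moves only by the tool servo_tool, never from a script. Its argument "plan" is a list of rows, each a list of 3 entries, a list of its own where there are three numbers: the opening, from 0 (shut) to 1 (fully open), then the shift along the tool's x, y, z in cm, then the turn, a rotation vector about the tool's x, y, z in degrees. A call has 1 to 20 rows; each row shifts and turns the pose as measured when the row begins, along the tool's axes as they then stand; what a row does not reach is not made up. A row lasts 1/12 s, in which the tool goes at most 41.7 mm and 7.16 degrees, less where a joint would pass 70% of its speed; a pose out of reach is approached as far as the arm can. A call is refused whole if a number of a shift passes 4.17 or a number of a turn 7.16, either way. A call with a gripper value outside its range is refused whole. The fingers move at their own pace and stop on an object; "force" is the grip in N (left out, the last holds). Time passes only in rows, so rows that do not move let the fingers close. It gives the time, the measured TCP pose, the force and the opening at its end, in the units of the state.
- env.get_obs(): the state, without advancing time (a new reading comes with each control period).
- env.read_camera(name): name is "scene" or "top"; returns a dict with "image" (480x640x3 uint8, blue, green, red), "fx", "fy", "cx", "cy" (pixels), "rvec" (rotation vector, rad) and "tvec" (3), from world to camera coordinates, as OpenCV has them. Camera axes: x right, y down, z forward; pixel columns grow to the right and rows downward; lengths in m; the calibration is good to about 2 mm. A picture is of the moment at which its call begins. There is no depth.
- env.sign_off(): hands the job in, once; it reports no verdict.
The state is a dict: "time_s": time; "qpos": joint angles; "joint_velocities": joint speeds; "effort": joint torques, N m; "tool_pos": TCP position; "tool_rot": TCP orientation; "force": force on the tool from outside, world axes, zero at the start; "wrist_torque": the same for the moment, N m; "grip_width": finger opening in m.
Only numpy, scipy, OpenCV 4.12 (cv2) and the standard library are available. Lean on these libraries where they do the work, as an engineer would, in place of code of your own. Each camera call takes 0.05 s, during which the arm holds its last target. There are 200 camera calls.

## Task

On the small bench manifold, first turn the stopcock's lever handle to half open, at 45 degrees between crosswise and in line with the bar. Then turn the winged thumbscrew of the needle valve clockwise until it seats, back it off a quarter turn (90 degrees) and finish still holding the thumbscrew there in the gripper, ready for its lock nut to be tightened. Leave the timer, tip box and small bottle where they stand.

Things in the scene. Friction and masses are not known exactly. Their poses are not given: they have to be found in the camera images.
- manifold: Flow manifold fixed to the bench: steel base plate 70 x 270 x 10 mm (x, y, z), aluminium bar 30 x 225 mm along y, its top 65 mm up, a hose barb at each end, a 38 mm dial on its middle (top 79 mm up). Origin: underside centre, on the bench. x crosswise (about away from the robot), z up. Over the bar's midline: stopcock axis at y = -80 mm, needle valve axis at y = +80 mm, both vertical.
- stopcock (a joint): Opening of the stopcock (rad), vertical axis. 0 = closed: lever crosswise, along the manifold's -x. 1.571 = fully open: lever in line with the bar, pointing outward along the manifold's -y. Grows anticlockwise seen from above. 0.785 is half open. Friction (about 0.1 N m) keeps it where it is left.
- stopcock_axis (a point): Point on the stopcock's vertical axis at the mid-height of the lever (101.5 mm above the bench). Its -x axis points along the lever to its free end.
- stopcock_handle (a point): Mid-thickness and mid-height of the lever, 45 mm out from the axis. The lever is a straight black bar 11 mm wide and 20 mm tall (91.5 to 111.5 mm above the bench), reaching 72 mm out from the axis one way, 11 mm the other. Hub disc and bonnet under it, up to 26 mm wide, fill the space down to the bar's top; farther out it is clear below.
- needle_screw (a joint): Angle of the thumbscrew (rad), vertical axis. 0 = seated (hard stop); grows as it is backed off, anticlockwise seen from above, up to 2.8. A quarter turn off the seat is 1.571. It starts 0.5 to 1.1 rad off its seat and turns in place, without rising or sinking. Friction (about 0.06 N m) keeps it where it is left.
- wing_head (a point): Head of the thumbscrew: two flat rounded dark steel wings in one plane, 8 mm thick, 41 mm wide, 22 mm tall. Origin: its centre, on the axis, 109 mm above the bench (wings 98 to 120 mm). y runs along the wings, x across their flat sides, z up. At the seat the wings lie in line with the bar. Below: a 13 mm boss, 9 mm stem and, up to 84 mm above the bench, a fixed knurled lock nut 26 mm wide.
- timer: Small white bench timer lying flat, 68 x 62 x 19 mm, loose, in front of the manifold. Origin: underside centre. To be left alone.
- tip_box: Pipette tip box with a clear lid, 76 x 118 x 68 mm, loose, behind the manifold. Origin: underside centre. To be left alone.
- bottle_small: Small white bottle with a red screw cap, 34 x 35 x 62 mm, loose, behind the manifold. Origin: underside centre. To be left alone.

How it is judged:
By the outcome, as a careful person would: the job done as asked, in the order asked, and still so for the second after the job is handed in, while the arm keeps its last pose, push and grip.
It also fails if it takes over 48 s, if anything falls off the work surface, if the arm or the gripper's body presses on something with over 40 N, if the wrist force passes 120 N, or if a joint passes its speed limit or range.

## Working session

There is one attempt and no reset: what is moved stays moved. The work goes in short steps, Python scripts to look and compute and a tool call to move; the robot and the scene stay as the last step left them, time stands still between calls to the robot, and variables do not carry over. Pictures are saved under pics/ and viewed, about 8 in all and at most 12, crops included, and the job is handed in when it is done.

Besides the shell and the picture viewer there is one more tool, called after ">>>" as name([rows], argument=value, ...), one row to a line, values as JSON. servo_tool: Moves the arm, as the interface text tells. Its arguments: {"type":"object","properties":{"plan":{"type":"array"},"force":{"type":"number"}},"required":["plan"]}

```bash
mkdir -p pics
cat > h.py <<'E'
import numpy as np, cv2
from cell import env
def cam(n):
    c=env.read_camera(n); c['R']=cv2.Rodrigues(np.array(c['rvec'],float))[0]; c['t']=np.array(c['tvec'],float).ravel(); return c
def ray(c,u,v,z):
    d=c['R'].T@np.array([(u-c['cx'])/c['fx'],(v-c['cy'])/c['fy'],1]); o=-c['R'].T@c['t']
    return o+d*(z-o[2])/d[2]
def proj(c,p):
    q=c['R']@np.array(p,float)+c['t']; return c['cx']+c['fx']*q[0]/q[2], c['cy']+c['fy']*q[1]/q[2]
E
python3 - <<'E'
from h import *
for n in('scene','top'):
    c=cam(n); cv2.imwrite(f'pics/{n}0.png',c['image']); print(n,-c['R'].T@c['t'],c['fx'])
o=env.get_obs(); print(o)
E
```

```text
scene [-0.02733785 -0.26670716  0.60867562] 470.895383811373
top [0.43456224 0.03157056 0.98851939] 604.9129116381923
{'time_s': 0.1, 'qpos': array([-65.59822573,  18.4358268 ,  -4.01672707,  83.16816475,
         1.29568529,  78.53989754,  -3.26151469]), 'joint_velocities': array([ 0.05136444, -0.1324908 ,  0.03080148, -0.18110051,  0.00162222,
        0.1135177 ,  0.04221931]), 'effort': array([-5.29092031e-04, -4.92572808e+01, -4.05883100e-01, -3.13400996e+01,
       -6.41327770e-02,  3.94183095e-02,  8.16325542e-05]), 'tool_pos': array([0.26000373, 0.59519642, 0.22155733]), 'tool_rot': array([-1.79901385e+02,  5.70068492e-03,  1.56407587e+02]), 'force': array([-0.31809419, -1.13706314, -0.13042572]), 'wrist_torque': array([ 0.00533048,  0.01693922, -0.00739682]), 'grip_width': 0.08699210696376247}
```

View pics/top0.png

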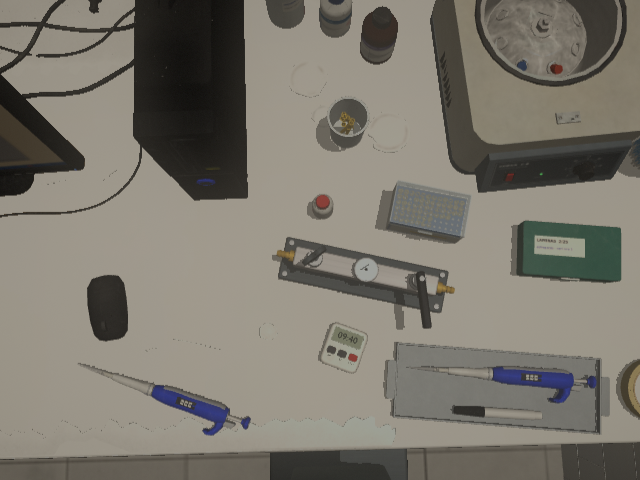

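View pics/scene0.png

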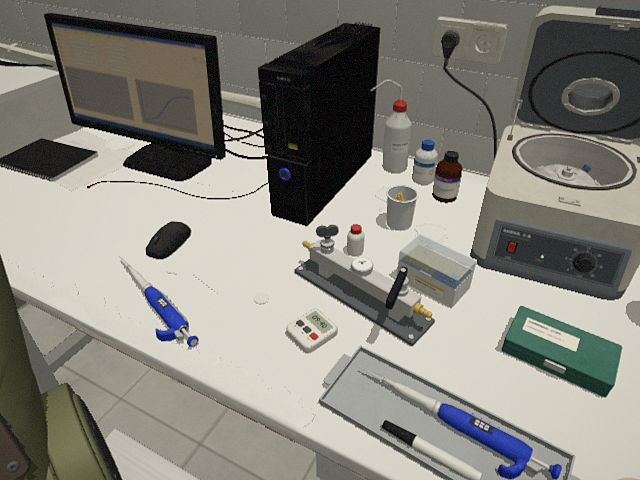

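The top view shows the dial at about (366,269), the stopcock lever from (420,277) to (427,327), and the wings at about (313,257). The plate corners are near (288,238), (452,270), (443,312) and (278,277). I'll zoom in for accuracy.

Run:
```python
from h import *
im=cv2.imread('pics/top0.png')
cv2.imwrite('pics/crop1.png',cv2.resize(im[220:340,265:465],None,fx=4,fy=4,interpolation=cv2.INTER_CUBIC))
c=cam('top')
g=cv2.cvtColor(c['image'],cv2.COLOR_BGR2GRAY)
d=ray(c,366,269,.079); print('dial',d)
P=[ray(c,u,v,.01) for u,v in((288,238),(452,270),(443,312),(278,277))]; print(np.round(P,4), 'ctr',np.mean(P,0))
print([np.linalg.norm(P[i]-P[(i+1)%4]) for i in range(4)])
print('wing',ray(c,313,257,.12),'lever',ray(c,420.5,277,.1115),ray(c,427,327,.1115))
print('timer',ray(c,345,347,.019))
```

```text
dial [ 0.53618296 -0.03689298  0.079     ]
[[ 0.5986  0.0837  0.01  ]
 [ 0.5383 -0.1814  0.01  ]
 [ 0.4711 -0.1627  0.01  ]
 [ 0.5349  0.1012  0.01  ]] ctr [ 0.53572626 -0.03980191  0.01      ]
[np.float64(0.2717954705036773), np.float64(0.06976271863289553), np.float64(0.27143318285198587), np.float64(0.06607236064989419)]
wing [0.55121505 0.04215231 0.12      ] lever [ 0.51866038 -0.1130123   0.1115    ] [ 0.4466333  -0.11837207  0.1115    ]
timer [ 0.42022481 -0.00334886  0.019     ]
```

View pics/crop1.png

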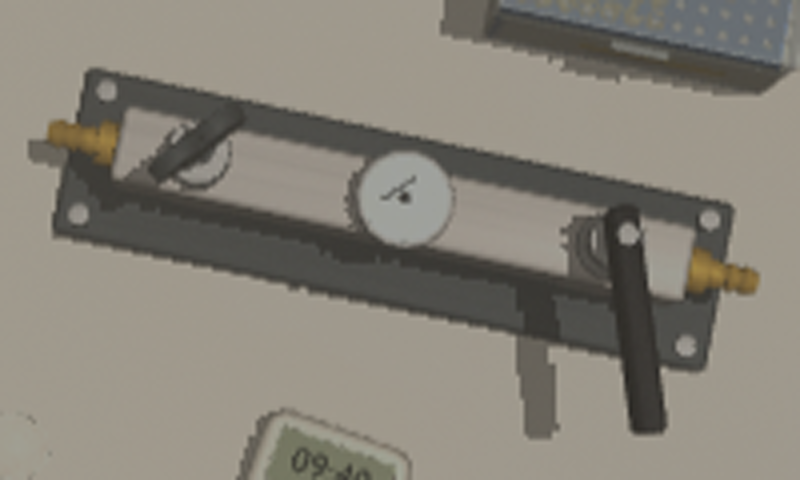

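The crop shows the stopcock's pivot cap at crop (628,233) and the lever's end at (648,430). The wings run from (152,172) to (243,112), and the dial is at (405,199). I'll fit these with masks and bolt positions.

Run:
```python
from h import *
c=cam('top'); f=lambda x,y,z: ray(c,(x+.5)/4+265-.5,(y+.5)/4+220-.5,z)
B=[f(*p,.011) for p in((106,90),(709,219),(686,346),(78,213))]
ctr=np.mean(B,0); y=(B[0]+B[3]-B[1]-B[2])[:2]; y/=np.linalg.norm(y); yaw=np.degrees(np.arctan2(-y[0],y[1]))
print('bolts ctr',ctr,'yaw',yaw,'dial',f(405,199,.079))
print('stop pred',ctr[:2]-.08*y,'cap',f(628,233,.1125),'needle pred',ctr[:2]+.08*y)
g=c['image'].max(2)
for nm,(x0,y0,x1,y1),z,ths in(('lever',(408,290,440,332),.1115,(45,55)),('wing',(298,244,328,268),.115,(50,60,70))):
  for th in ths:
    m=(g[y0:y1,x0:x1]<th).astype(np.uint8); n,l,s,ce=cv2.connectedComponentsWithStats(m)
    k=1+np.argmax(s[1:,4]); v,u=np.nonzero(l==k)
    P=np.array([ray(c,a+x0,b+y0,z)[:2] for a,b in zip(u,v)]); w,V=np.linalg.eigh(np.cov(P.T))
    d=V[:,1]; print(nm,th,s[k],P.mean(0),'dir',np.degrees(np.arctan2(d[1],d[0]))%180,'len',np.ptp(P@d),'wid',np.ptp(P@V[:,0]))
```

```text
bolts ctr [ 0.5362386  -0.03668035  0.011     ] yaw -13.898927812437751 dial [ 0.53561941 -0.03668155  0.079     ]
stop pred [ 0.51702181 -0.11433802] cap [ 0.51724781 -0.11440552  0.1125    ] needle pred [0.5554554  0.04097733]Traceback (most recent call last):
  File "<stdin>", line 11, in <module>
    return _wrapfunc(a, 'argmax', axis=axis, out=out, **kwds)
    return bound(*args, **kwds)
ValueError: attempt to get argmax of an empty sequence
```

The bolt fit, the dial and the pivot cap agree to under 1 mm. The manifold yaw is -13.9°. My mask thresholds were too dark, so I'll use a higher value and start moving at the same time.

Run:
```python
from h import *
c=cam('top')
g=c['image'].max(2)
for nm,(x0,y0,x1,y1),z,ths in(('lever',(408,296,440,332),.1115,(60,70,80)),('wing',(298,244,330,268),.115,(65,75))):
  for th in ths:
    m=(g[y0:y1,x0:x1]<th).astype(np.uint8); n,l,s,ce=cv2.connectedComponentsWithStats(m)
    if n<2: continue
    k=1+np.argmax(s[1:,4]); v,u=np.nonzero(l==k)
    P=np.array([ray(c,a+x0,b+y0,z)[:2] for a,b in zip(u,v)]); w,V=np.linalg.eigh(np.cov(P.T))
    d=V[:,1]; print(nm,th,s[k],P.mean(0),'dir',np.degrees(np.arctan2(d[1],d[0]))%180,'len',np.ptp(P@d),'wid',np.ptp(P@V[:,0]))
f=lambda x,y,z: ray(c,(x+.5)/4+265-.5,(y+.5)/4+220-.5,z)
a=np.array([.5171,-.1144]);e=f(648,430,.1115)[:2]-a;print('lever end',np.hypot(*e),np.degrees(np.arctan2(e[1],e[0]))%360)
w=[f(152,172,.112)[:2],f(243,112,.112)[:2]];e=w[1]-w[0];print('wing',np.mean(w,0),np.hypot(*e),np.degrees(np.arctan2(e[1],e[0]))%180)
```

```text
lever 60 [  9   0  14  32 198] [ 0.47168614 -0.11519317] dir 3.46924848848343 len 0.04543166915112212 wid 0.015045774293557967
lever 70 [  8   0  15  32 301] [ 0.46983363 -0.11610556] dir 5.629058960137655 len 0.04615710466346573 wid 0.019304807540547225
lever 80 [  0   0  32  32 502] [ 0.47490447 -0.11473644] dir 21.013579904049294 len 0.05260421203043758 wid 0.047110921067126776
wing 65 [ 9  4 19 16 35] [0.5529294  0.03730669] dir 126.52282163829763 len 0.034219514009357466 wid 0.0037289685580764176
wing 75 [  4   0  25  22 164] [0.55553211 0.0398136 ] dir 127.19083316245992 len 0.04223563777382039 wid 0.014492877801635606
lever end 0.07071220232482488 182.77707227292086
wing [0.55503148 0.04068496] 0.03991874363092213 122.0431466881382
```

>>> servo_tool([
  [1,[-2.5,2.5,0],[0,0,7]],
  [1,[-2.5,2.5,0],[0,0,7]],
  [1,[-2.5,2.5,0],[0,0,7]],
  [1,[-2.5,2.5,0],[0,0,7]],
])

```text
time_s: 0.58
tool_pos: [0.3872, 0.6266, 0.2212]
tool_rot: [-179.6, -0.3, 128.4]
force: [-0.4, 0.3, -0.2]
grip_width: 0.0873
```

>>> servo_tool([
  [1,[0,0,0],[0,0,7]],
  [1,[0,0,0],[0,0,7]],
  [1,[0,0,0],[0,0,7]],
  [1,[0,0,0],[0,0,7]],
  [1,[0,0,0],[0,0,7]],
  [1,[0,0,0],[0,0,7]],
  [1,[0,0,0],[0,0,7]],
  [1,[0,0,0],[0,0,7]],
  [1,[0,0,0],[0,0,7]],
  [1,[0,0,0],[0,0,7]],
  [1,[0,0,0],[0,0,7]],
  [1,[0,0,0],[0,0,7]],
  [1,[0,0,0],[0,0,7]],
  [1,[0,0,0],[0,0,7]],
  [1,[0,0,0],[0,0,7]],
  [1,[0,0,0],[0,0,7]],
])

```text
time_s: 1.92
tool_pos: [0.4007, 0.6205, 0.2121]
tool_rot: [179.4, 0.6, 13.7]
force: [1.1, 0.9, -0.8]
grip_width: 0.087
```

>>> servo_tool([
  [1,[-0.5,3.8,0],[0,0,0]],
  [1,[-0.5,3.8,0],[0,0,0]],
  [1,[-0.5,3.8,0],[0,0,0]],
  [1,[-0.5,3.8,0],[0,0,0]],
  [1,[-0.5,3.8,0],[0,0,0]],
  [1,[-0.5,3.8,0],[0,0,0]],
  [1,[-0.5,3.8,0],[0,0,0]],
  [1,[-0.5,3.8,0],[0,0,0]],
  [1,[-0.5,3.8,0],[0,0,0]],
  [1,[-0.5,3.8,0],[0,0,0]],
  [1,[-0.5,3.8,0],[0,0,0]],
  [1,[-0.5,3.8,0],[0,0,0]],
  [1,[-0.5,3.8,0],[0,0,0]],
  [1,[-0.5,3.8,0],[0,0,0]],
  [1,[-0.5,3.8,0],[0,0,0]],
  [1,[-0.5,3.8,0],[0,0,0]],
  [1,[-0.5,3.8,0],[0,0,0]],
  [1,[-0.5,3.8,0],[0,0,0]],
])

```text
time_s: 3.42
tool_pos: [0.4727, -0.0853, 0.2123]
tool_rot: [179.8, 0.6, 14.7]
force: [1.3, 0.3, -0.9]
grip_width: 0.0867
```

Add to h.py:
```python
def go(x,y,z,yaw):
    "remaining shift (cm, current tool axes) and turn (deg, tool axes) to a tool-down pose"
    from scipy.spatial.transform import Rotation as T
    o=env.get_obs(); R=T.from_euler('xyz',o['tool_rot'],degrees=True)
    G=T.from_euler('xyz',[180,0,yaw],degrees=True)
    print('shift',np.round(R.inv().apply(np.array([x,y,z])-o['tool_pos'])*100,2),'turn',np.round((R.inv()*G).as_rotvec(True),1),
      't',o['time_s'],'pos',np.round(o['tool_pos'],4),'rot',np.round(o['tool_rot'],1),'F',np.round(o['force'],1),'M',np.round(o['wrist_torque'],2),'w',round(o['grip_width'],4),'q7',o['qpos'][6])
```

```text
(no output)
```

>>> servo_tool([
  [1,[-0.4,1.5,1.0],[0,0,6]],
  [1,[-0.2,1.5,2.5],[0,0,6]],
  [1,[0,0,2.5],[0,0,0]],
  [1,[0,0,2.0],[0,0,0]],
  [1,[0,0,0],[0,0,0]],
])

```text
time_s: 3.83
tool_pos: [0.4733, -0.1317, 0.1334]
tool_rot: [179.6, -0.0, 0.9]
force: [-0.9, -0.4, 0.1]
grip_width: 0.087
```

```bash
python3 -c "
from h import *
go(.4722,-.1168,.085,3)"
```

```text
shift [-0.08 -1.52  4.83] turn [ 0.4 -0.  -2.1] t 3.8333 pos [ 0.4733 -0.1317  0.1334] rot [179.6  -0.    0.9] F [-0.9 -0.4  0.1] M [0.01 0.25 0.03] w 0.087 q7 -74.03644031995225
```

>>> servo_tool([
  [1,[0,-1.4,0],[0,0,-2]],
  [1,[0,0,1.5],[0,0,0]],
  [1,[0,0,1.5],[0,0,0]],
  [1,[0,0,1.3],[0,0,0]],
  [1,[0,0,0],[0,0,0]],
  [1,[0,0,0],[0,0,0]],
])

```text
time_s: 4.33
tool_pos: [0.477, -0.11, 0.0945]
tool_rot: [179.8, -0.4, 3.9]
force: [-0.1, 0.1, 0.4]
grip_width: 0.0872
```

```bash
python3 -c "
from h import *
go(.4722,-.1168,.085,3)
c=cam('top');cv2.imwrite('pics/c2.png',cv2.resize(c['image'][200:360,265:505],None,fx=3,fy=3,interpolation=cv2.INTER_CUBIC))"
```

```text
shift [-0.53  0.65  0.95] turn [ 0.2 -0.4  0.9] t 4.3333 pos [ 0.477  -0.11    0.0945] rot [179.8  -0.4   3.9] F [-0.1  0.1  0.4] M [-0.07  0.16  0.04] w 0.0872 q7 -70.28957098856011
```

View pics/c2.png

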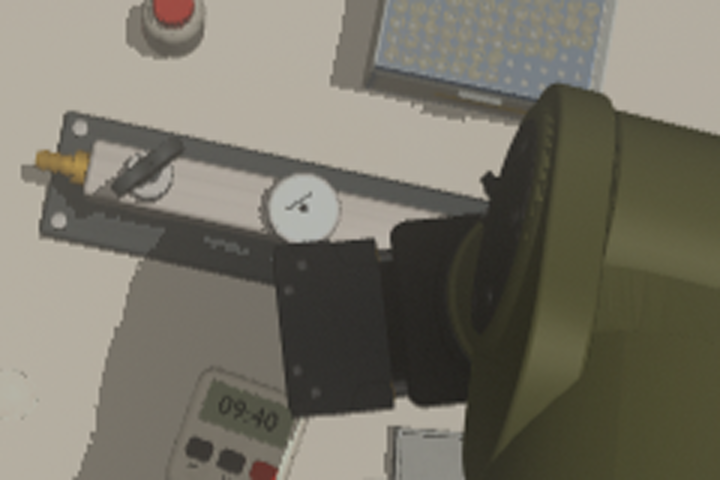

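The hand hides the lever in the top view, and the wings, dial and timer haven't moved. I'll centre on the lever and close.

>>> servo_tool([
  [1,[-0.4,0.6,0.9],[0,0,0]],
  [1,[0,0,0],[0,0,0]],
  [0,[0,0,0],[0,0,0]],
  [0,[0,0,0],[0,0,0]],
  [0,[0,0,0],[0,0,0]],
  [0,[0,0,0],[0,0,0]],
  [0,[0,0,0],[0,0,0]],
  [0,[0,0,0],[0,0,0]],
  [0,[0,0,0],[0,0,0]],
], force=15)

```text
time_s: 5.13
tool_pos: [0.4762, -0.1157, 0.089]
tool_rot: [180.0, -0.8, 4.0]
force: [0.0, -0.1, 0.2]
grip_width: 0.0483
```

```bash
python3 -c "
from h import *
go(.4722,-.1168,.085,3)"
```

```text
shift [-0.41  0.08  0.39] turn [ 0.  -0.8  1. ] t 5.1333 pos [ 0.4762 -0.1157  0.089 ] rot [180.   -0.8   4. ] F [ 0.  -0.1  0.2] M [-0.02  0.19 -0.03] w 0.0483 q7 -68.75738070192226
```

>>> servo_tool([
  [0,[-0.3,0,0.3],[0,0,0]],
  [0,[0,0,0],[0,0,0]],
  [0,[0,0,0],[0,0,0]],
  [0,[0,0,0],[0,0,0]],
  [0,[0,0,0],[0,0,0]],
  [0,[0,0,0],[0,0,0]],
  [0,[0,0,0],[0,0,0]],
  [0,[0,0,0],[0,0,0]],
  [0,[0,0,0],[0,0,0]],
  [0,[0,0,0],[0,0,0]],
])

```text
time_s: 5.97
tool_pos: [0.4725, -0.1168, 0.0853]
tool_rot: [179.9, -0.7, 3.9]
force: [-0.2, -1.0, -0.3]
grip_width: 0.0107
```

```bash
python3 -c "
from h import *
go(.4722,-.1168,.085,3)"
```

```text
shift [-0.03 -0.01  0.03] turn [ 0.1 -0.7  0.9] t 5.9667 pos [ 0.4725 -0.1168  0.0853] rot [179.9  -0.7   3.9] F [-0.2 -1.  -0.3] M [-0.17  0.23 -0.06] w 0.0107 q7 -68.85168286354205
```

Gripped: the opening reads 10.7 mm, which matches the 11 mm lever. I'll turn it along the arc.

>>> servo_tool([
  [0,[0.02,0.4,0],[0,0,-5]],
  [0,[0.02,0.4,0],[0,0,-5]],
  [0,[0.02,0.4,0],[0,0,-5]],
  [0,[0.02,0.4,0],[0,0,-5]],
  [0,[0,0,0],[0,0,0]],
  [0,[0,0,0],[0,0,0]],
])

```text
time_s: 6.47
tool_pos: [0.4766, -0.133, 0.0854]
tool_rot: [179.6, -0.6, 24.7]
force: [-0.3, 0.8, 0.2]
grip_width: 0.0106
```

```bash
python3 -c "
from h import *
go(.4788,-.1375,.085,31.1)"
```

```text
shift [0.01 0.5  0.04] turn [ 0.4 -0.6 -6.4] t 6.4667 pos [ 0.4766 -0.133   0.0854] rot [179.6  -0.6  24.7] F [-0.3  0.8  0.2] M [0.09 0.23 0.03] w 0.0106 q7 -45.391406104398996
```

>>> servo_tool([
  [0,[0.02,0.3,0],[0,0,-3.5]],
  [0,[0.02,0.2,0],[0,0,-2.5]],
  [0,[0,0,0],[0,0,0]],
  [0,[0,0,0],[0,0,0]],
  [0,[0,0,0],[0,0,0]],
])

```text
time_s: 6.88
tool_pos: [0.4786, -0.1369, 0.0854]
tool_rot: [179.6, -0.5, 30.3]
force: [0.2, -1.2, -0.9]
grip_width: 0.0108
```

```bash
python3 -c "
from h import *
go(.4788,-.1375,.085,31.1)"
```

```text
shift [-0.01  0.07  0.04] turn [ 0.4 -0.5 -0.8] t 6.8833 pos [ 0.4786 -0.1369  0.0854] rot [179.6  -0.5  30.3] F [ 0.2 -1.2 -0.9] M [-0.26  0.12  0.06] w 0.0108 q7 -39.06343678268259
```

>>> servo_tool([
  [0,[0,0.07,0],[0,0,-0.8]],
  [0,[0,0,0],[0,0,0]],
  [0.6,[0,0,0],[0,0,0]],
  [0.6,[0,0,0],[0,0,0]],
  [0.6,[0,0,0],[0,0,0]],
  [0.6,[0,0,0],[0,0,0]],
  [0.6,[0,0,0],[0,0,0]],
  [0.6,[0,0,-1],[0,0,0]],
  [0.6,[0,0,-3],[0,0,0]],
  [0.6,[0,0,-4],[0,0,0]],
  [0.6,[0,0,-4],[0,0,0]],
  [0.6,[-1,-4,0],[0,0,-7]],
  [0.6,[-1,-4,0],[0,0,-7]],
  [0.6,[-1,-4,0],[0,0,-7]],
  [0.6,[-1,-4,0],[0,0,-7]],
  [0.6,[0,-4,0],[0,0,-7]],
  [0.6,[0,-4,0],[0,0,-7]],
  [0.6,[0,0,0],[0,0,0]],
  [0.6,[0,0,0],[0,0,0]],
])

```text
time_s: 8.47
tool_pos: [0.379, -0.0595, 0.2261]
tool_rot: [178.3, -1.0, 53.0]
force: [-0.4, 0.4, 0.3]
grip_width: 0.0524
```

```bash
python3 -c "
from h import *
go(.5553,.0409,.2,123)
c=cam('top');cv2.imwrite('pics/t3.png',c['image']);cv2.imwrite('pics/c3.png',cv2.resize(c['image'][220:340,265:465],None,fx=4,fy=4,interpolation=cv2.INTER_CUBIC))"
```

```text
shift [18.58  7.95  3.17] turn [  2.1   0.1 -70. ] t 8.4667 pos [ 0.379  -0.0595  0.2261] rot [178.3  -1.   53. ] F [-0.4  0.4  0.3] M [-0.08  0.11 -0.04] w 0.0524 q7 -35.244948251929294
```

View pics/c3.png

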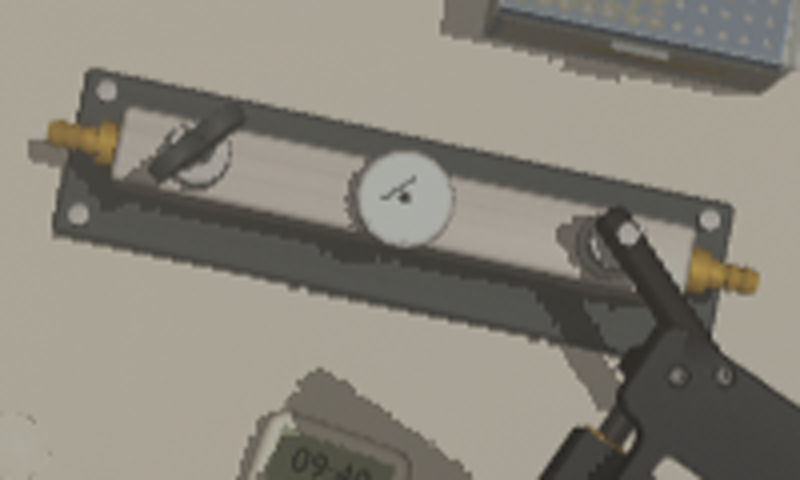

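>>> servo_tool([
  [0.6,[3.7,1.6,0],[0.5,0,0]],
  [0.6,[3.7,1.6,0],[0.5,0,0]],
  [0.6,[3.7,1.6,0],[0.5,0,0]],
  [0.6,[3.7,1.6,0],[0.5,0,0]],
  [0.6,[1.5,0.8,0],[0,0,-7]],
  [0.6,[0,0,0],[0,0,-7]],
  [0.6,[0,0,0],[0,0,-7]],
  [0.6,[0,0,0],[0,0,-7]],
  [0.6,[0,0,0],[0,0,-7]],
  [0.6,[0,0,0],[0,0,-7]],
  [0.6,[0,0,0],[0,0,-7]],
  [0.6,[0,0,0],[0,0,-7]],
  [0.6,[0,0,0],[0,0,-7]],
  [0.6,[0,0,0],[0,0,-7]],
  [0.6,[0,0,0],[0,0,0]],
])

```text
time_s: 9.77
tool_pos: [0.5435, 0.0298, 0.2394]
tool_rot: [178.9, 0.1, 124.1]
force: [-0.3, -0.7, 0.0]
grip_width: 0.0523
```

Run:
```python
from h import *
go(.5553,.0409,.2,123)
c=cam('top');cv2.imwrite('pics/c4.png',cv2.resize(c['image'][220:340,305:505],None,fx=4,fy=4,interpolation=cv2.INTER_CUBIC))
s=cam('scene');u,v=map(int,proj(s,(.52,-.05,.1)));print(u,v)
cv2.imwrite('pics/s4.png',cv2.resize(s['image'][v-75:v+75,u-90:u+110],None,fx=4,fy=4,interpolation=cv2.INTER_CUBIC))
```

```text
shift [0.26 1.53 3.97] turn [1.1 0.1 1.1] t 9.7667 pos [0.5435 0.0298 0.2394] rot [1.789e+02 1.000e-01 1.241e+02] F [-0.3 -0.7  0. ] M [-0.06  0.04  0.02] w 0.0523 q7 28.881156034975607
365 262
```

View pics/c4.png

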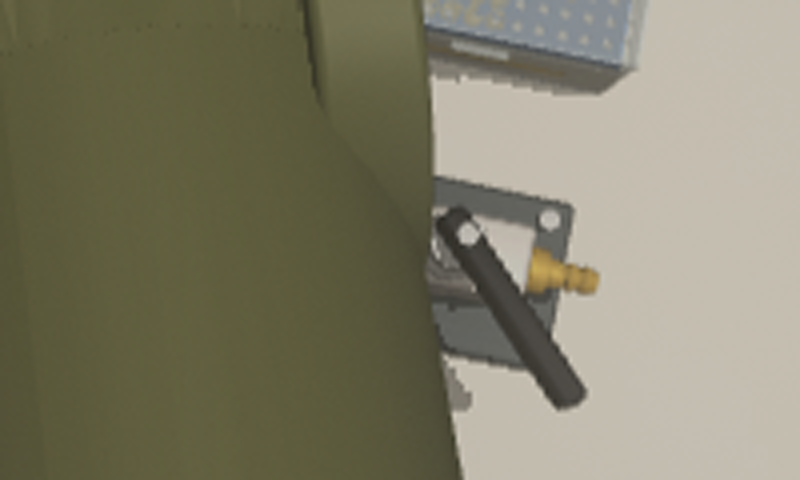

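The lever is clear here: the cap is at crop (468,233), the end at about (572,397), and the far top edge runs from (484,236) to (585,392).

Run:
```python
from h import *
c=cam('top'); f=lambda x,y,z=.1115: ray(c,(x+.5)/4+305-.5,(y+.5)/4+220-.5,z)[:2]
def ang(a,b): e=b-a; return np.hypot(*e),np.degrees(np.arctan2(e[1],e[0]))%360-166.1
print(ang(f(468,233,.1125),f(572,397)),ang(f(484,236),f(585,392)),f(468,233,.1125))
g=c['image'].max(2)[220:340,305:505]
# right edge by column gradient per row
pts=[]
for r in range(62,97):
    row=g[r].astype(float); 
    xs=np.where((row[115:]<80))[0]
    if len(xs):
        x0=119+(r-58)*.63; k=[x for x in range(int(x0)-6,int(x0)+14) if row[x]<100]; 
        if k: pts.append((max(k)+305.5,r+220))
P=np.array([ray(c,*p,.1115)[:2] for p in pts[18:]]); d=cv2.fitLine(P.astype(np.float32),cv2.DIST_HUBER,0,.0005,.01).ravel(); print(len(P),np.degrees(np.arctan2(d[1],d[0]))%180+13.9)
```

```text
(np.float64(0.06894424553626807), np.float64(43.59667660483106)) (np.float64(0.06594377256127815), np.float64(43.949148010274854)) [ 0.51724781 -0.11440552]
17 40.805344
```

The two direct checks give a stopcock opening of 43.6° and 43.9°, and the gripper pose gives about 45°. The 40.8° edge fit came from a crude threshold, so I'm giving it less weight. I'll go on to the thumbscrew.

>>> servo_tool([
  [0.6,[0.3,1.5,0],[1,0,1]],
  [0.6,[0,0,3],[0,0,0]],
  [0.6,[0,0,3],[0,0,0]],
  [0.6,[0,0,2],[0,0,0]],
  [0.6,[0,0,0],[0,0,0]],
  [0.6,[0,0,0],[0,0,0]],
])

```text
time_s: 10.42
tool_pos: [0.557, 0.041, 0.1602]
tool_rot: [179.7, 0.3, 121.8]
force: [-0.6, 1.1, 1.2]
grip_width: 0.0522
```

```bash
python3 -c "
from h import *
go(.5553,.0409,.1005,124)"
```

```text
shift [ 0.11 -0.18  5.97] turn [ 0.3  0.3 -2.2] t 10.4167 pos [0.557  0.041  0.1602] rot [179.7   0.3 121.8] F [-0.6  1.1  1.2] M [-0.04 -0.02  0.02] w 0.0522 q7 25.244725043994883
```

>>> servo_tool([
  [0.6,[0.1,-0.2,1.5],[0,0,-2]],
  [0.6,[0,0,2],[0,0,0]],
  [0.6,[0,0,1.5],[0,0,0]],
  [0.6,[0,0,0.3],[0,0,0]],
  [0.6,[0,0,0],[0,0,0]],
  [0.6,[0,0,0],[0,0,0]],
])

```text
time_s: 10.92
tool_pos: [0.5605, 0.0409, 0.1151]
tool_rot: [179.1, 0.6, 123.4]
force: [0.6, 0.6, 0.4]
grip_width: 0.0524
```

Run:
```python
from h import *
go(.5553,.0409,.1005,124)
s=cam('scene');u,v=map(int,proj(s,(.555,.041,.1)));print(u,v)
cv2.imwrite('pics/s5.png',cv2.resize(s['image'][v-60:v+45,u-70:u+70],None,fx=5,fy=5,interpolation=cv2.INTER_CUBIC))
```

```text
shift [ 0.3  -0.46  1.45] turn [ 0.9  0.6 -0.5] t 10.9167 pos [0.5605 0.0409 0.1151] rot [179.1   0.6 123.4] F [0.6 0.6 0.4] M [-0.05  0.07  0.06] w 0.0524 q7 27.02480097314691
326 234
```

View pics/s5.png

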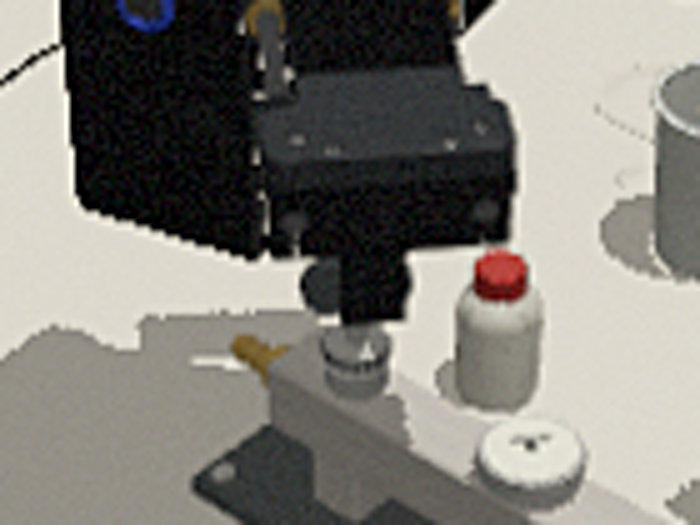

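The near finger, at about (372,285) in the crop, stands in front of the wings. The nut below is clear. I'll finish the descent and close.

>>> servo_tool([
  [0.6,[0.3,-0.5,0.6],[0.5,0.5,0]],
  [0.6,[0,0,0.7],[0,0,0]],
  [0.6,[0,0,0.3],[0,0,0]],
  [0.6,[0,0,0],[0,0,0]],
])

```text
time_s: 11.3
tool_pos: [0.5571, 0.0409, 0.1018]
tool_rot: [179.3, 0.2, 123.4]
force: [0.1, -0.5, 0.2]
grip_width: 0.052
```

```bash
python3 -c "
from h import *
go(.5553,.0409,.1005,124)"
```

```text
shift [ 0.1  -0.15  0.13] turn [ 0.7  0.3 -0.6] t 11.3 pos [0.5571 0.0409 0.1018] rot [179.3   0.2 123.4] F [ 0.1 -0.5  0.2] M [-0.06  0.06 -0.06] w 0.052 q7 27.280186373587103
```

>>> servo_tool([
  [0,[0.1,-0.15,0.1],[0.5,0,0]],
  [0,[0,0,0],[0,0,0]],
  [0,[0,0,0],[0,0,0]],
  [0,[0,0,0],[0,0,0]],
  [0,[0,0,0],[0,0,0]],
  [0,[0,0,0],[0,0,0]],
  [0,[0,0,0],[0,0,0]],
  [0,[0,0,0],[0,0,0]],
  [0,[0,0,0],[0,0,0]],
  [0,[0,0,0],[0,0,0]],
  [0,[0,0,0],[0,0,0]],
], force=25)

```text
time_s: 12.22
tool_pos: [0.5557, 0.0413, 0.1008]
tool_rot: [179.8, 0.3, 123.5]
force: [0.2, -0.1, -0.3]
grip_width: 0.0075
```

```bash
python3 -c "
from h import *
go(.5553,.0409,.1005,124)"
```

```text
shift [-0.01 -0.06  0.03] turn [ 0.2  0.3 -0.5] t 12.2167 pos [0.5557 0.0413 0.1008] rot [179.8   0.3 123.5] F [ 0.2 -0.1 -0.3] M [-0.05 -0.01  0.04] w 0.0075 q7 26.968279425663518
```

>>> servo_tool([
  [0,[0,0,0],[0,0,5]],
  [0,[0,0,0],[0,0,5]],
  [0,[0,0,0],[0,0,5]],
  [0,[0,0,0],[0,0,5]],
  [0,[0,0,0],[0,0,5]],
  [0,[0,0,0],[0,0,5]],
  [0,[0,0,0],[0,0,5]],
  [0,[0,0,0],[0,0,0]],
])

```text
time_s: 12.88
tool_pos: [0.5557, 0.0413, 0.1008]
tool_rot: [179.7, 0.1, 86.8]
force: [0.0, 0.0, -0.3]
grip_width: 0.0078
```

```bash
python3 -c "
from h import *
go(.5555,.0411,.1007,76.1)"
```

```text
shift [-0.02 -0.02  0.01] turn [ 0.4  0.1 10.7] t 12.8833 pos [0.5557 0.0413 0.1008] rot [1.797e+02 1.000e-01 8.680e+01] F [ 0.   0.  -0.3] M [-0.08  0.05 -0.07] w 0.0078 q7 -8.932967665731644
```

Position is holding with no side force. I'll go on in small steps toward the seat and watch the moment.

>>> servo_tool([
  [0,[0,0,0],[0,0,3]],
  [0,[0,0,0],[0,0,3]],
  [0,[0,0,0],[0,0,2]],
  [0,[0,0,0],[0,0,1.5]],
])

```text
time_s: 13.22
tool_pos: [0.5557, 0.0413, 0.1008]
tool_rot: [179.6, 0.1, 77.5]
force: [1.3, 0.4, -0.2]
grip_width: 0.008
```

```bash
python3 -c "
from h import *
go(.5555,.0411,.1007,76.1)"
```

```text
shift [-0.03 -0.02  0.01] turn [0.4 0.  1.4] t 13.2167 pos [0.5557 0.0413 0.1008] rot [1.796e+02 1.000e-01 7.750e+01] F [ 1.3  0.4 -0.2] M [-0.08  0.12  0.04] w 0.008 q7 -18.047207446544004
```

>>> servo_tool([
  [0,[0,0,0],[0,0,1.5]],
  [0,[0,0,0],[0,0,1.5]],
])

```text
time_s: 13.38
tool_pos: [0.5558, 0.0414, 0.1008]
tool_rot: [179.6, 0.0, 74.6]
force: [0.5, -0.3, -1.2]
grip_width: 0.0075
```

```bash
python3 -c "
from h import *
go(.5555,.0411,.1007,76.1)"
```

```text
shift [-0.03 -0.02  0.01] turn [ 0.4  0.  -1.5] t 13.3833 pos [0.5558 0.0414 0.1008] rot [179.6   0.   74.6] F [ 0.5 -0.3 -1.2] M [-0.05 -0.01  0.25] w 0.0075 q7 -20.934375863337777
```

The moment is rising at 74.6°. I'll push a little more to confirm the stop.

>>> servo_tool([
  [0,[0,0,0],[0,0,1.5]],
  [0,[0,0,0],[0,0,1.5]],
])

```text
time_s: 13.55
tool_pos: [0.5558, 0.0413, 0.1008]
tool_rot: [179.6, 0.0, 71.6]
force: [0.7, -0.3, -0.7]
grip_width: 0.0083
```

```bash
python3 -c "
from h import *
go(.5555,.0411,.1007,76.1)"
```

```text
shift [-0.03 -0.03  0.01] turn [ 0.4  0.1 -4.5] t 13.55 pos [0.5558 0.0413 0.1008] rot [179.6   0.   71.6] F [ 0.7 -0.3 -0.7] M [-0.11  0.02  0.5 ] w 0.0083 q7 -23.869886156157975
```

>>> servo_tool([
  [0,[0,0,0],[0,0,2]],
  [0,[0,0,0],[0,0,2]],
])

```text
time_s: 13.72
tool_pos: [0.5558, 0.0413, 0.1008]
tool_rot: [179.6, 0.1, 67.7]
force: [0.6, 1.8, -0.3]
grip_width: 0.0091
```

```bash
python3 -c "
from h import *
go(.5555,.0411,.1007,76.1)"
```

```text
shift [-0.03 -0.02  0.01] turn [ 0.4  0.1 -8.4] t 13.7167 pos [0.5558 0.0413 0.1008] rot [1.796e+02 1.000e-01 6.770e+01] F [ 0.6  1.8 -0.3] M [ 0.44 -0.04  0.58] w 0.0091 q7 -27.77115828905288
```

The seat is firm. The moment built up from about 75–76° (0.25, 0.50, 0.58 N m) and the wing began to twist in the pads, which matches the expected 76.1°. I'll back off to 166°.

>>> servo_tool([
  [0,[0,0,0],[0,0,-4]],
  [0,[0,0,0],[0,0,-5]],
  [0,[0,0,0],[0,0,-6]],
  [0,[0,0,0],[0,0,-6]],
  [0,[0,0,0],[0,0,-6]],
  [0,[0,0,0],[0,0,-6]],
  [0,[0,0,0],[0,0,-6]],
  [0,[0,0,0],[0,0,-6]],
  [0,[0,0,0],[0,0,-6]],
  [0,[0,0,0],[0,0,-6]],
  [0,[0,0,0],[0,0,-6]],
  [0,[0,0,0],[0,0,-6]],
  [0,[0,0,0],[0,0,-5]],
  [0,[0,0,0],[0,0,-5]],
  [0,[0,0,0],[0,0,-5]],
  [0,[0,0,0],[0,0,-3]],
  [0,[0,0,0],[0,0,0]],
  [0,[0,0,0],[0,0,0]],
])

```text
time_s: 15.22
tool_pos: [0.5555, 0.0413, 0.1008]
tool_rot: [180.0, 0.3, 159.2]
force: [-0.2, 0.4, -1.3]
grip_width: 0.0079
```

```bash
python3 -c "
from h import *
go(.5556,.0412,.1007,166.3)"
```

```text
shift [-0.01 -0.01  0.01] turn [ 0.   0.3 -7.1] t 15.2167 pos [0.5555 0.0413 0.1008] rot [180.    0.3 159.2] F [-0.2  0.4 -1.3] M [0.13 0.01 0.03] w 0.0079 q7 62.00518800563343
```

>>> servo_tool([
  [0,[0,0,0],[0,0,-3.5]],
  [0,[0,0,0],[0,0,-3]],
  [0,[0,0,0],[0,0,0]],
  [0,[0,0,0],[0,0,0]],
  [0,[0,0,0],[0,0,0]],
])

```text
time_s: 15.63
tool_pos: [0.5556, 0.0413, 0.1008]
tool_rot: [180.0, 0.3, 165.5]
force: [-0.1, 0.5, -0.9]
grip_width: 0.0077
```

Run:
```python
from h import *
go(.5556,.0412,.1007,166.3)
s=cam('scene');cv2.imwrite('pics/s6.png',s['image'][140:400,230:500].repeat(2,0).repeat(2,1))
```

```text
shift [-0.01 -0.01  0.01] turn [ 0.   0.3 -0.8] t 15.6333 pos [0.5556 0.0413 0.1008] rot [180.    0.3 165.5] F [-0.1  0.5 -0.9] M [ 0.   -0.1   0.11] w 0.0077 q7 68.16058207572664
```

View pics/s6.png

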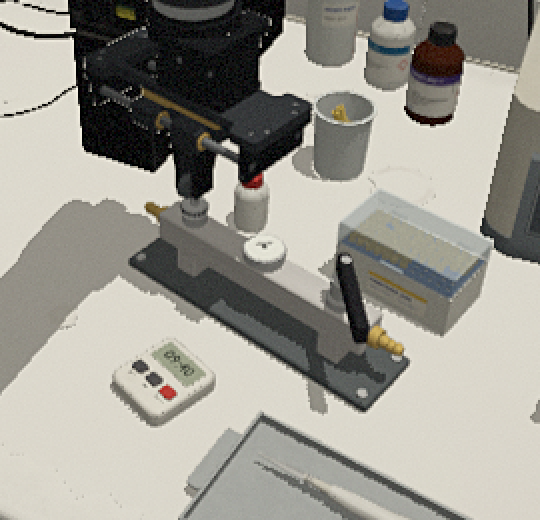

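The wings are held at the needle valve, the lever is at half, and the timer, tip box and bottle stand where they were. One small nudge, then I'll hand in.

>>> servo_tool([
  [0,[0,0,0],[0,0,-0.8]],
  [0,[0,0,0],[0,0,0]],
  [0,[0,0,0],[0,0,0]],
  [0,[0,0,0],[0,0,0]],
])

```text
time_s: 16.02
tool_pos: [0.5555, 0.0413, 0.1008]
tool_rot: [-180.0, 0.3, 166.2]
force: [-1.2, 0.3, 0.4]
grip_width: 0.0083
```

```bash
python3 -c "
from h import *
go(.5556,.0412,.1007,166.3)
print(env.sign_off())"
```

```text
shift [-0.01 -0.01  0.01] turn [-0.   0.3 -0.1] t 16.0167 pos [0.5555 0.0413 0.1008] rot [-180.     0.3  166.2] F [-1.2  0.3  0.4] M [ 0.09 -0.05 -0.02] w 0.0083 q7 68.87668004186145
the job is handed in; nothing more can be done
None
```

The job is done and handed in at 16 s, in the order asked, with the gripper still holding the thumbscrew.

- **Stopcock:** I turned the lever to about half open. Two image checks gave 43.6° and 43.9°, and the gripper pose at release gave about 45°. A third, crude edge fit read 40.8°; I gave it less weight and did not repeat it.
- **Thumbscrew:** I turned it clockwise until it seated. The turning moment rose to 0.58 N m from about 75–76° tool yaw, against the 76.1° expected from the bar's direction. Pushing on twisted the wing a little in the pads.
- **Back-off:** I then backed it off to 166.2°, which is 90° from the seat by gripper angle. The wing angle itself could not be seen in the gripper. The final opening of about 8 mm matches the wings, and side forces were near zero.
- **Other items:** The timer, tip box and bottle looked undisturbed in the last picture; I judged this by eye.

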